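# Load the polarimeter tube and measure

## Task

Take the polarimeter tube with the blue caps from its rest and lay it in the V trough of the polarimeter, stopper upward, then slide it along under the detector hood until it sits on both flanks of the V and is right up against the end stop. Then shut the chamber lid fully and press the green measure key right down once the lid is shut. Leave the white-capped blank tube in its rest, and do not knock over or shove the other things on the bench.

Things in the scene. Friction and masses are not known exactly. Their poses are not given: they have to be found in the camera images.
- sample_tube: the tube to measure: loose glass polarimeter tube, 160 mm long, about 220 g, amber inside, a blue cap (28 mm diameter, 18 mm long) at each end, 16 mm glass between, a white flat-headed stopper on its middle. Origin at its middle on its axis; y along the tube, z up through the stopper. Both ends are alike: it may be laid either way round
- sample_tube_grip (a point): middle of the blue-capped tube's stopper head, 36 mm above the tube's axis. The head is a block 24 mm across the tube (x), 12 mm along it (y), from 18 to 46 mm above the axis: grip it from above with the fingers closing along the tube's y, tips at least 12 mm above the axis (the glass is below; the end caps, 14 mm high above the axis, begin 62 mm either side)
- blank_tube: the blank: the same tube with white caps and no amber contents, lying in the other place of the rest; stays there. Same frame
- tube_rest: grey plastic rest, fixed, 144 x 168 mm, with two places 76 mm apart, each a pair of V saddles that carry a tube by its caps. Origin under its middle on the bench; the tubes lie along its y, axes 38 mm above the bench, at x = +38 and -38 mm; which tube is in which place varies
- polarimeter: bench polarimeter, fixed: 137 mm deep (x -75 to +62 mm), 370 mm wide (y -205 to +165 mm), white housing. Origin on the bench, x to its back, y to its left, z up. Open-topped sample chamber y -105 to +105 mm, 106 mm deep, rim 99 mm above the bench, with an aluminium 90-degree V trough along y. Detector head at the right (-y), light source head at the left, both 132 mm high
- trough_mid (a point): point on the axis of a tube seated in the V, midway along the open chamber (polarimeter x = 0, y = 0, 75 mm above the bench); axes as the polarimeter's. The V is polished and slippery (friction about 0.2). The tube is laid down with its middle within 20 mm of this point along y, then slid toward -y
- stop_point (a point): where the seated tube's axis meets the end stop (polarimeter x = 0, y = -125 mm, 75 mm high), axes as the polarimeter's; the middle of a tube pushed home is 80 mm from it along +y. The last 20 mm of the trough lie under the detector head's hood, its underside 18 mm above the axis: a cap passes under it. With the tube home the stopper's middle is 60 mm from the hood's edge
- front_flank: flank of the V on the robot's side (-x), 230 mm long, fixed in the polarimeter; its upper edge is 26 mm to the side of the tube's axis and 6 mm above it. Its frame is the polarimeter's
- rear_flank: the opposite flank of the V, on the lid's side (+x), likewise; frame as the polarimeter's
- end_stop: dark steel plate with the detector window that ends the trough under the hood, at y = -125 mm; frame as the polarimeter's
- lid (a joint): dark chamber lid hinged along the chamber's rear edge: 0 = shut, grows as it opens, to 2.1 rad; starts open at 1.65 to 1.95 rad, leaning back. Stiff friction hinge without spring: it stays at any angle and needs up to 3 N at the lip. 207 mm along y; its cover plate, 7 mm thick, lies when shut 26 to 33 mm above the hinge line and reaches 125 mm in front of it
- lid_lip (a point): middle of the lid's lip, a tab 72 mm wide, 22 mm long, 7 mm thick that continues the cover plate beyond its front edge; shut, it is 138 mm in front of the hinge line and 29.5 mm above it. Open, it sticks up at the top: hook it from behind with closed fingers, draw it forward, then press it down
- lid_hinge (a point): middle of the lid's hinge line (polarimeter x = +63 mm, 99 mm above the bench), axes as the polarimeter's; the line runs along y
- measure_key (a joint): green round push key, 22 mm in diameter, on the top of the detector head near its front: 0 = up, 0.005 m = fully down; spring return, fully down takes about 4 N, rigid beyond
- measure_key_top (a point): middle of the green key's top face, pressed straight down
- sample_cup: bystander: specimen cup with a red lid, 62 mm across, 68 mm high, loose; origin under its middle
- dropper: bystander: amber dropper bottle, 33 mm across, 102 mm high, loose; origin under its middle
- digital_timer: bystander: small white timer, 62 x 66 x 19 mm, loose; origin under its middle
- marker: bystander: white marker pen with a red cap, 136 mm long, loose; origin under its middle

How it is judged (in metres and radians):
On the way, in this order (a step that is already met when the one before it is completed fails the run):
1. the blue-capped tube lies in the V trough on both flanks, stopper up, not yet home (x of sample_tube in the frame of stop_point between -0.003 and 0.003 m and z of sample_tube in the frame of stop_point between -0.003 and 0.003 m and angle between the y axis of sample_tube and the y axis of polarimeter, either way round below 0.04 rad and angle between sample_tube's own z axis and vertical below 0.35 rad and contact force between sample_tube and front_flank above 0.15 N and contact force between sample_tube and rear_flank above 0.15 N and y of sample_tube in the frame of stop_point above 0.09 m), for 0.15 s.
2. the tube is pushed along the V until it is up against the end stop (within 2.5 mm), still on both flanks (x of sample_tube in the frame of stop_point between -0.003 and 0.003 m and z of sample_tube in the frame of stop_point between -0.003 and 0.003 m and angle between the y axis of sample_tube and the y axis of polarimeter, either way round below 0.04 rad and angle between sample_tube's own z axis and vertical below 0.35 rad and contact force between sample_tube and front_flank above 0.15 N and contact force between sample_tube and rear_flank above 0.15 N and y of sample_tube in the frame of stop_point below 0.0825 m), for 0.1 s.
3. the lid is shut with the tube home (value of joint lid below 0.04 rad and y of sample_tube in the frame of stop_point below 0.0825 m), for 0.2 s.
4. the measure key is pressed right down, lid shut (value of joint measure_key above 0.004 m and value of joint lid below 0.04 rad), for 0.05 s.
At the end, for the whole second after the job is handed in: The blue-capped tube lies at rest in the trough, resting on both flanks (within 3 mm of the V's axis, parallel to it within 0.04 rad, stopper within 0.35 rad of upright) and up against the end stop (within 2.5 mm); the lid is shut (within 0.04 rad); the key has sprung back up after being pressed (all of step 3 and x of sample_tube in the frame of stop_point between -0.003 and 0.003 m and z of sample_tube in the frame of stop_point between -0.003 and 0.003 m and angle between the y axis of sample_tube and the y axis of polarimeter, either way round below 0.04 rad and angle between sample_tube's own z axis and vertical below 0.35 rad and contact force between sample_tube and front_flank above 0.15 N and contact force between sample_tube and rear_flank above 0.15 N and value of joint measure_key below 0.002 m and linear speed of sample_tube below 0.01 m/s); the robot touches nothing.
It fails at once if the blank tube is moved out of its place (distance of blank_tube from where it was at the start of the episode above 0.02 m).
It fails at once if the other things on the bench are knocked over or shoved away (distance of any of sample_cup, dropper, digital_timer, marker from where it was at the start of the episode above 0.04 m or angle between any of sample_cup, dropper's own z axis and vertical above 0.6 rad).
It also fails if it takes over 58 s, if anything falls off the work surface, if the arm or the gripper's body presses on something with over 40 N, if the wrist force passes 120 N, or if a joint passes its speed limit or range.

## Robot

A 7-joint arm with a two-finger parallel gripper is mounted at the origin on a cart in front of the work surface, level with it; the furniture and walls round the work are solid. World frame = base frame: x ahead of the robot, y to its left, z up, the work surface at z = 0. Lengths are in mm, angles in degrees, forces in N, time in s.
With the tool pointing down it reaches from about 425 to 1025 mm from the base axis. Payload 3.6 kg.
Tool frame: the origin (TCP) lies at the very end of the fingers, on their centre line; the grasp point (between the pads) lies 19 mm behind it; z points along the fingers, y is the line along which they close (so a half turn about z gives the same grasp; the last joint's range is limited). The gripper opens to 85 mm and grips with 20 to 120 N. Pads are 22 mm wide; open, the fingers measure 114 mm over their backs; the gripper's body (76 mm by 85 mm) begins 54 mm behind the grasp point. The pads swing forward as they close: fully open they stand 13 mm farther back than shut.
Start: joints at [-78.123, 33.873, 2.773, 92.16, -1.908, 54.013, -1.931], TCP at [214.802, 692.452, 195.002] pointing down, gripper open.
Joint ranges: [-153.93, 153.93], [-27.13, 128.08], [-72.61, 78.16], [10.71, 143.7], [-87.88, 267.88], [4.46, 118.87], [-176.78, 176.78]. Speed limits (degrees/s): [147.25, 147.25, 180, 180, 180, 180, 180].

## Interface

Orientations are given as [roll, pitch, yaw] about the fixed x, y, z axes, in that order (R = Rz(yaw) Ry(pitch) Rx(roll)).
In Python, from bench import manip gives the robot as it stands.
- The arm moves only by the tool apply_moves, never from a script. Its argument "plan" is a list of rows, each a list of 3 entries, a list of its own where there are three numbers: the shift along the tool's x, y, z scaled (see below), then the turn, a rotation vector about the tool's x, y, z scaled (see below), then the opening, from 0 (shut) to 1 (fully open). In form: [[[dx, dy, dz], [rx, ry, rz], jaw], ...]. A call has 1 to 10 rows; each row shifts and turns the commanded pose from where the row before left it, along the tool's axes as they then stand; what a row does not reach is not made up. The controller multiplies each number of a shift by 200 mm and each number of a turn by 120 degrees. A row lasts 1/8 s, in which the tool goes at most 62.5 mm and 10.7 degrees, less where a joint would pass 70% of its speed; a pose out of reach is approached as far as the arm can. A call with a number of a shift or a turn outside -1 to 1 is refused whole. A call with a gripper value outside its range is refused whole. The fingers move at their own pace and stop on an object; the grip force is fixed at half the most. Time passes only in rows, so rows that do not move let the fingers close. It gives the time, the measured TCP pose, the force, the opening and the grip force at its end, in the units of the state.
- manip.observe(): the state, without advancing time (a new reading comes with each control period).
- manip.read_camera(name): name is "scene" or "side" or "wrist"; returns the picture (400x640x3 uint8, blue, green, red); there is no depth.
- manip.camera_params(name): a dict with "intrinsics" (3x3 intrinsics, pixels), "R" (3x3) and "t" (3): a world point X has camera coordinates R X + t. Camera axes: x right, y down, z forward; pixel columns grow to the right and rows downward; lengths in mm; the calibration is good to about 2 mm. The wrist camera is an equidistant fisheye: a pixel r from the principal point sees the ray r / f radians off the axis. A picture is of the moment at which its call begins: read the wrist's pose just before it. camera_params takes no time and is no camera call; for the wrist camera it gives the pose at the moment of the call.
- manip.sign_off(): hands the job in; it is judged then, once.
The state is a dict: "time_s": time; "joint_pos": joint angles; "joint_vel": joint speeds; "effort": joint torques, N m; "eef_pos": TCP position; "eef_rot": TCP orientation; "force": force on the tool from outside, world axes, zero at the start; "moment": the same for the moment, N m; "gripper_width": opening from 0.0 (shut) to 1.0 (fully open); "grip_force": force on a finger pad.
Only numpy, scipy, OpenCV 4.12 (cv2) and the standard library are available. Lean on these libraries where they do the work, as an engineer would, in place of code of your own. Each camera call takes 0.05 s, during which the arm holds its last target. There are 200 camera calls.

## Working session

There is one attempt and no reset: what is moved stays moved. The work goes in short steps, Python scripts to look and compute and a tool call to move; the robot and the scene stay as the last step left them, time stands still between calls to the robot, and variables do not carry over. Pictures are saved under pics/ and viewed, at most 10 in all, crops included, and the job is handed in when it is done.

Besides the shell and the picture viewer there is one more tool, called as name([rows], argument=value, ...), one row to a line, values as JSON. apply_moves: Moves the arm, as the interface text tells. Its arguments: {"type":"object","properties":{"plan":{"type":"array","items":{"type":"array"}}},"required":["plan"]}

```bash
ls; mkdir -p pics; python3 - <<'E'
from bench import manip
import cv2,numpy as np
np.set_printoptions(precision=3,suppress=True)
print(manip.observe())
for n in ("scene","side","wrist"):
    p=manip.camera_params(n); im=manip.read_camera(n); cv2.imwrite(f"pics/{n}0.png",im)
    print(n,p["intrinsics"],p["R"],p["t"], -np.array(p["R"]).T@np.array(p["t"]))
E
```

```text
pics
{'time_s': 0.0, 'joint_pos': array([-78.124,  33.925,   2.768,  92.235,  -1.908,  54.012,  -1.932]), 'joint_vel': array([ 0.127, -0.035,  0.043,  0.078,  0.05 ,  0.   ,  0.197]), 'effort': array([  0.   , -54.87 ,   1.546, -19.813,   0.009,   0.009,  -0.   ]), 'eef_pos': array([214.524, 691.601, 193.856]), 'eef_rot': array([-179.874,    0.007,  162.77 ]), 'force': array([ 0.304, -0.357, -0.469]), 'moment': array([-0.017, -0.018, -0.02 ]), 'grip_force': 0.0, 'gripper_width': 1.0030403556041028}
scene [[365.194   0.    320.455]
 [  0.    365.194 197.079]
 [  0.      0.      1.   ]] [[ 0.306  0.952 -0.017]
 [ 0.377 -0.137 -0.916]
 [-0.874  0.274 -0.401]] [-122.283 -149.092 1601.652] [1493.746 -342.374  503.96 ]
side [[432.495   0.    319.408]
 [  0.    432.495 195.033]
 [  0.      0.      1.   ]] [[-0.143 -0.99  -0.013]
 [-0.878  0.133 -0.46 ]
 [ 0.457 -0.054 -0.888]] [  20.924  591.729 1061.088] [  37.036   -0.227 1214.544]
wrist [[309.707   0.    319.169]
 [  0.    309.707 200.308]
 [  0.      0.      1.   ]] [[ 0.295  0.956 -0.003]
 [ 0.918 -0.283  0.278]
 [ 0.264 -0.085 -0.961]] [-723.424  -38.251  380.227] [147.987 712.606 373.726]
```

View pics/scene0.png

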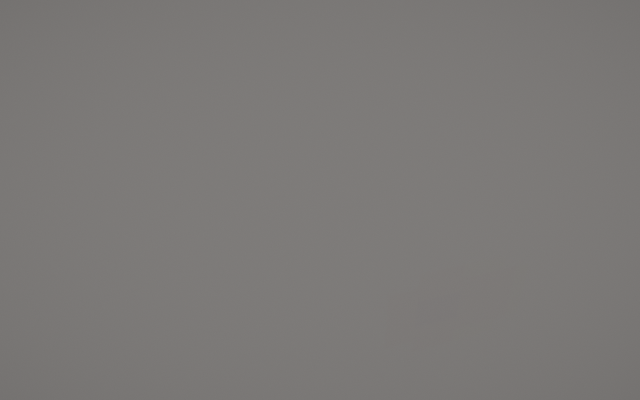

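View pics/side0.png

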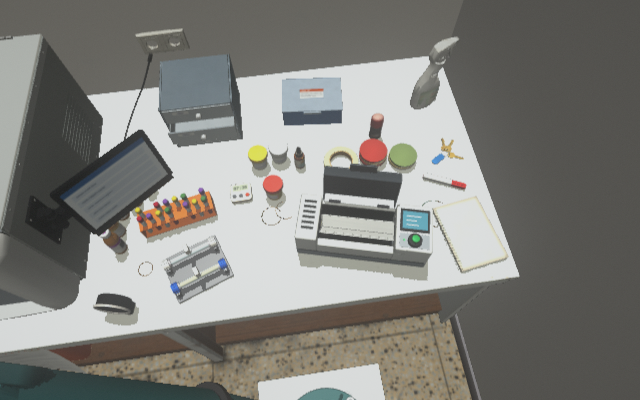

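The scene camera shows only blank grey, so it's unusable. The side view shows the rest near (197,268) with the blue-capped tube in the place nearer the robot. The polarimeter is near (365,215), with its key at (415,240) and its lid open at (362,185).

View pics/wrist0.png

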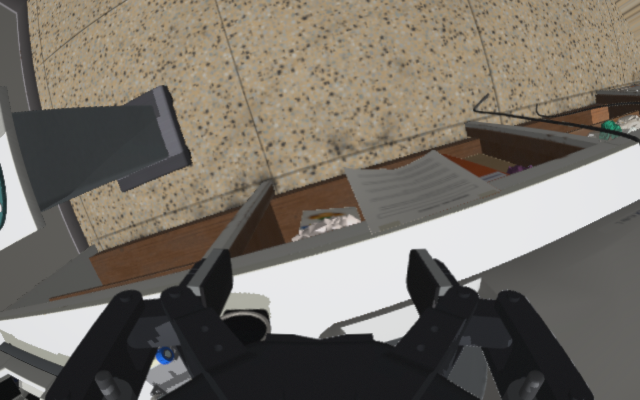

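```bash
cat > h.py <<'E'
import cv2,numpy as np
from bench import manip
np.set_printoptions(precision=2,suppress=True)
def par(n):
    p=manip.camera_params(n); return np.array(p["intrinsics"]),np.array(p["R"]),np.array(p["t"])
def ray(P,uv,fish=False):
    K,R,t=P; x=(uv[0]-K[0,2])/K[0,0]; y=(uv[1]-K[1,2])/K[1,1]
    if fish:
        r=np.hypot(x,y); s=np.sin(r)/r if r>1e-9 else 1; d=np.array([x*s,y*s,np.cos(r)])
    else: d=np.array([x,y,1.])
    return -R.T@t, R.T@d
def onz(P,uv,z,fish=False):
    c,d=ray(P,uv,fish); return c+d*(z-c[2])/d[2]
def proj(P,X,fish=False):
    K,R,t=P; c=R@np.asarray(X,float)+t
    if fish:
        h=np.hypot(c[0],c[1]); th=np.arctan2(h,c[2]); a=c[:2]/h*th
    else: a=c[:2]/c[2]
    return a*K[0,0]+K[:2,2]
def blobs(im,lo,hi,amin=30):
    m=cv2.inRange(cv2.cvtColor(im,cv2.COLOR_BGR2HSV),lo,hi)
    n,_,s,c=cv2.connectedComponentsWithStats(m)
    return [(s[i,4],c[i],s[i,:4]) for i in range(1,n) if s[i,4]>=amin]
E
python3 - <<'E'
from h import *
im=cv2.imread("pics/side0.png"); P=par("side")
c=cv2.resize(im[120:320,140:460],None,fx=2.5,fy=2.5,interpolation=cv2.INTER_CUBIC); cv2.imwrite("pics/sidecrop.png",c)
for b in blobs(im,(105,120,80),(125,255,255),15): print("blue",b,onz(P,b[1],45))
for b in blobs(im,(45,80,60),(85,255,255),15): print("green",b,onz(P,b[1],135))
E
```

```text
blue (np.int32(55), array([437.8 , 158.62]), array([433, 154,  11,  10], dtype=int32)) [ 712.44 -461.61   45.  ]
blue (np.int32(47), array([221.85, 262.98]), array([218, 259,   8,   9], dtype=int32)) [466.81 231.82  45.  ]
blue (np.int32(55), array([174.33, 287.09]), array([171, 283,   8,  10], dtype=int32)) [416.55 364.52  45.  ]
green (np.int32(53), array([415.4 , 238.17]), array([412, 234,   8,   9], dtype=int32)) [ 426.92 -300.68  135.  ]
```

View pics/sidecrop.png

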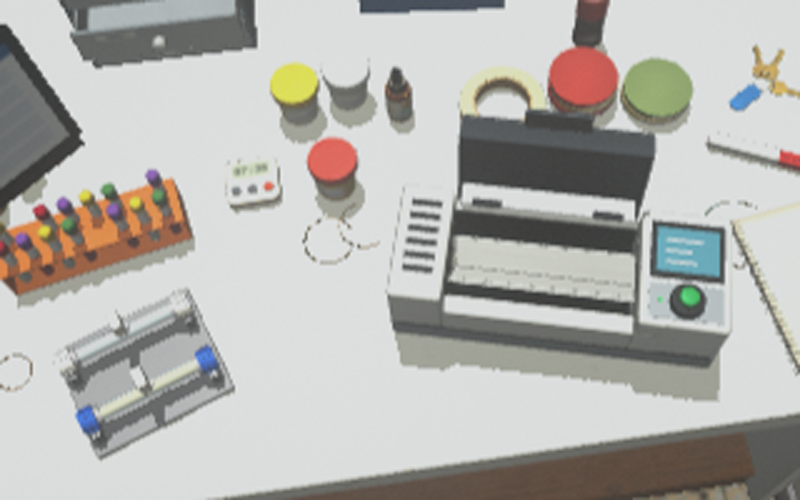

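Side picture: the blue caps at (222,263) and (174,287) come out 142 mm apart, exactly as they should be. That puts the tube's middle near (441,298) with a yaw of about 20.7°. I'll move above it next.

apply_moves([
  [[-0.167,-0.155,-0.03],[0,0,0],1],
  [[-0.167,-0.155,-0.03],[0,0,0],1],
  [[-0.167,-0.155,-0.03],[0,0,0],1],
  [[-0.167,-0.155,-0.03],[0,0,0],1],
  [[-0.167,-0.155,-0.03],[0,0,0],1],
  [[-0.167,-0.155,-0.03],[0,0,0],1],
  [[-0.167,-0.155,-0.03],[0,0,0],1],
  [[-0.167,-0.155,-0.03],[0,0,0],1],
  [[-0.167,-0.155,-0.03],[0,0,0],1],
  [[-0.167,-0.155,-0.03],[0,0,0],1],
])

```text
time_s: 1.4
eef_pos: [442.4, 295.9, 255.1]
eef_rot: [-180.0, -0.0, 162.8]
force: [0.4, 0.1, 0.6]
gripper_width: 1.002
grip_force: 0.0
```

apply_moves([
  [[0,0,0],[0,0,0.085],1],
  [[0,0,0],[0,0,0.085],1],
  [[0,0,0],[0,0,0.085],1],
  [[0,0,0],[0,0,0.085],1],
  [[0,0,0],[0,0,0.085],1],
  [[0,0,0],[0,0,0.085],1],
  [[0,0,0],[0,0,0.085],1],
])

```text
time_s: 2.28
eef_pos: [441.7, 297.3, 254.8]
eef_rot: [-180.0, 0.0, 91.0]
force: [-0.4, -0.3, 0.4]
gripper_width: 1.003
grip_force: 0.0
```

apply_moves([
  [[0,0,0],[0,0,0.085],1],
  [[0,0,0],[0,0,0.085],1],
  [[0,0,0],[0,0,0.085],1],
  [[0,0,0],[0,0,0.085],1],
  [[0,0,0],[0,0,0.085],1],
  [[0,0,0],[0,0,0.085],1],
  [[0,0,0],[0,0,0.085],1],
  [[0,0,0],[0,0,0],1],
  [[0,0,0],[0,0,0],1],
])

```text
time_s: 3.4
eef_pos: [441.8, 297.5, 254.9]
eef_rot: [180.0, 0.0, 20.1]
force: [-0.4, 0.5, 0.7]
gripper_width: 0.999
grip_force: 0.0
```

```bash
python3 - <<'E'
from h import *
print(manip.observe()["joint_pos"])
P=par("wrist"); im=manip.read_camera("wrist"); cv2.imwrite("pics/wrist1.png",im)
pts=[]
for b in blobs(im,(105,120,60),(125,255,255),60): print("blue",b,onz(P,b[1],42,True))
S=par("side"); 
for z in (75,): print(onz(S,(365,215),z))
E
```

```text
[-69.06  19.01  39.11 114.54 -15.22  51.51 -91.77]
blue (np.int32(273), array([376.75, 167.03]), array([370, 157,  15,  21], dtype=int32)) [470.05 227.16  42.  ]
blue (np.int32(280), array([266.42, 168.41]), array([260, 158,  15,  22], dtype=int32)) [418.8  361.01  42.  ]
[ 540.11 -191.02   75.  ]
```

View pics/wrist1.png

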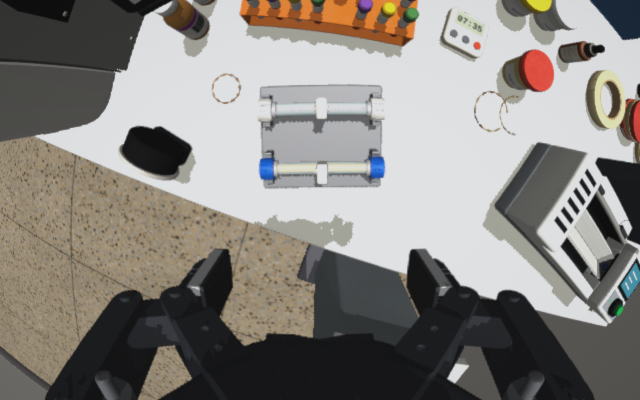

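The wrist view shows the blue caps at (377,167) and (266,168), the stopper at (321,172) and the blank above. The cap spacing is 143 mm, close to the 142 mm expected. The middle differs by about 4 mm between the two cameras, so I'll descend and measure again.

apply_moves([
  [[0.004,0.012,0.13],[0,0,-0.006],1],
  [[0,0,0.13],[0,0,0],1],
  [[0,0,0.13],[0,0,0],1],
  [[0,0,0.13],[0,0,0],1],
  [[0,0,0],[0,0,0],1],
  [[0,0,0],[0,0,0],1],
])

```text
time_s: 4.2
eef_pos: [444.3, 295.6, 151.8]
eef_rot: [-180.0, -0.1, 20.7]
force: [-0.4, -0.5, -0.7]
gripper_width: 1.003
grip_force: 0.0
```

```bash
python3 - <<'E'
from h import *
P=par("wrist"); im=manip.read_camera("wrist"); cv2.imwrite("pics/wrist2.png",im)
o=manip.observe(); print(o["eef_pos"],o["eef_rot"])
for b in blobs(im,(105,120,60),(125,255,255),60): print("blue",b,onz(P,b[1],45,True))
print(proj(P,[443.5,295.5,84],True))
c=cv2.resize(im[150:400,180:460],None,fx=2,fy=2); cv2.imwrite("pics/wrist2c.png",c)
E
```

```text
[444.46 295.81 152.09] [-179.96   -0.11   20.7 ]
blue (np.int32(503), array([246.46, 188.08]), array([237, 174,  21,  29], dtype=int32)) [419.96 361.06  45.  ]
blue (np.int32(488), array([393.11, 187.81]), array([383, 174,  20,  29], dtype=int32)) [470.7  228.05  45.  ]
[318.1  200.44]
```

View pics/wrist2c.png

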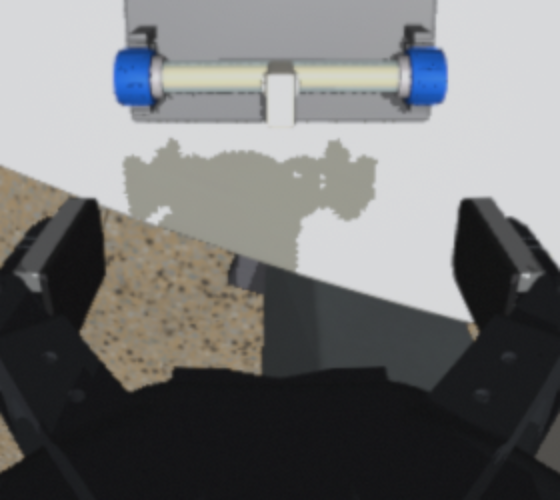

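The stopper is at about (320,197) and the caps are 142.3 mm apart. The tube's middle is (445,294.7), so the tool is within 1 mm of it. Descending and closing.

apply_moves([
  [[0,0.005,0.12],[0,0,0],1],
  [[0,0,0.12],[0,0,0],1],
  [[0,0,0.12],[0,0,0],1],
  [[0,0,0.12],[0,0,0],1],
  [[0,0,0],[0,0,0],1],
  [[0,0,0],[0,0,0],0],
  [[0,0,0],[0,0,0],0],
  [[0,0,0],[0,0,0],0],
  [[0,0,0],[0,0,0],0],
  [[0,0,0],[0,0,0],0],
])

```text
time_s: 5.5
eef_pos: [443.9, 294.6, 55.1]
eef_rot: [-180.0, -0.0, 20.7]
force: [-0.0, -0.1, -0.0]
gripper_width: 0.0
grip_force: 0.0
```

apply_moves([
  [[0,0,0],[0,0,0],0],
  [[0,0,0],[0,0,0],0],
  [[0,0,-0.05],[0,0,0],0],
  [[0,0,-0.15],[0,0,0],0],
  [[0,0,-0.2],[0,0,0],0],
  [[0,0,-0.2],[0,0,0],0],
  [[0,0,-0.2],[0,0,0],0],
  [[0,0,-0.2],[0,0,0],0],
  [[0,0,0],[0,0,0],0],
])

```text
time_s: 6.62
eef_pos: [446.1, 295.4, 258.6]
eef_rot: [-179.8, -0.4, 20.7]
force: [-0.0, -0.6, -0.1]
gripper_width: 0.003
grip_force: 0.0
```

The fingers closed fully with no grip force, so they missed the tube. Looking again.

```bash
python3 - <<'E'
from h import *
P=par("wrist"); im=manip.read_camera("wrist"); s=manip.read_camera("side"); S=par("side")
o=manip.observe(); print(o["eef_pos"],o["eef_rot"],o["force"])
for b in blobs(im,(105,120,60),(125,255,255),60): print("blue",b,onz(P,b[1],45,True))
for b in blobs(s,(105,120,60),(125,255,255),15): print("side",b[1],onz(S,b[1],45))
print("TCP px",proj(P,o["eef_pos"],True),proj(S,o["eef_pos"]))
a=cv2.resize(im[100:400,120:520],None,fx=1.3,fy=1.3); b=cv2.resize(s[200:320,130:260],(260,390*260//260))
cv2.imwrite("pics/chk.png",np.hstack([a,cv2.resize(s[180:320,120:260],(280,a.shape[0]))]))
E
```

```text
[443.52 294.45 255.35] [-179.96   -0.01   20.7 ] [-0.31  0.37 -0.59]
blue (np.int32(269), array([264.88, 171.16]), array([258, 161,  15,  21], dtype=int32)) [419.38 360.76  45.  ]
blue (np.int32(267), array([373.79, 170.97]), array([367, 160,  15,  22], dtype=int32)) [469.98 228.06  45.  ]
side [438.13 158.26] [ 713.6  -462.99   45.  ]
side [ 68.36 192.27] [764.83 692.42  45.  ]
side [221.86 263.  ] [466.75 231.8   45.  ]
side [174.48 287.38] [415.66 364.08  45.  ]
TCP px [318.07 231.64] [176.67 247.5 ]
```

View pics/chk.png

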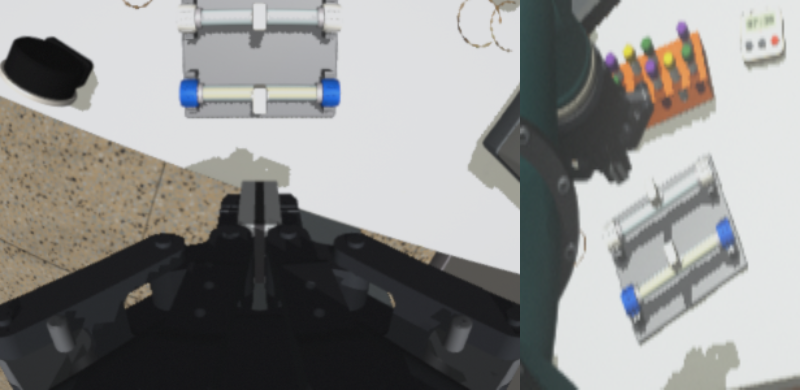

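The tube hasn't moved. In both cameras the fingertips look 20 to 40 mm short of the reported TCP: (319,240) in the wrist view against the projected (318,232), and about (172,244) against (177,247) in the side view. I'll check by touch, lowering the shut fingers onto the stopper top, which is at z = 84.

apply_moves([
  [[0,0,0.2],[0,0,0],0],
  [[0,0,0.2],[0,0,0],0],
  [[0,0,0.2],[0,0,0],0],
  [[0,0,0.2],[0,0,0],0],
  [[0,0,0.12],[0,0,0],0],
  [[0,0,0.05],[0,0,0],0],
  [[0,0,0.03],[0,0,0],0],
  [[0,0,0],[0,0,0],0],
])

```text
time_s: 7.72
eef_pos: [444.0, 294.5, 55.2]
eef_rot: [-180.0, -0.0, 20.7]
force: [-0.1, -0.1, -0.1]
gripper_width: -0.001
grip_force: 0.0
```

apply_moves([
  [[0,0,0.015],[0,0,0],0],
  [[0,0,0.015],[0,0,0],0],
  [[0,0,0],[0,0,0],0],
])

```text
time_s: 8.1
eef_pos: [443.9, 294.6, 49.1]
eef_rot: [-180.0, -0.0, 20.7]
force: [0.1, 0.3, -1.3]
gripper_width: -0.002
grip_force: 0.0
```

```bash
python3 - <<'E'
from h import *
P=par("wrist"); im=manip.read_camera("wrist"); s=manip.read_camera("side"); S=par("side")
o=manip.observe(); print(o["force"],proj(P,o["eef_pos"],True),proj(P,[444.8,294.6,84],True),proj(S,o["eef_pos"]),proj(S,[444.8,294.6,84]))
for b in blobs(im,(105,120,60),(125,255,255),60): print("blue",b,onz(P,b[1],45,True))
cv2.imwrite("pics/touch.png",np.hstack([cv2.resize(im[140:340,200:440],(480,400)),cv2.resize(s[200:320,140:236],(320,400))]))
E
```

```text
[ 0.82 -0.06  0.03] [318.16 229.32] [318.54 252.45] [199.28 273.47] [195.93 269.33]
blue (np.int32(1062), array([210.76, 223.13]), array([196, 202,  33,  43], dtype=int32)) [420.59 361.61  45.  ]
blue (np.int32(1050), array([426.98, 222.33]), array([410, 202,  32,  42], dtype=int32)) [471.7  228.34  45.  ]
```

View pics/touch.png

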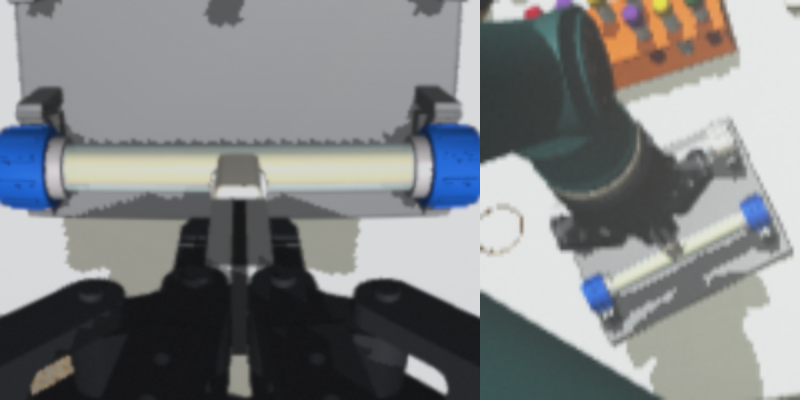

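The wrist crop shows the fingertips at about (319,240), just above the stopper top and not down beside it. So the real fingertips are some 35 to 45 mm short of the reported TCP. I'll lower further until they touch, to measure it.

apply_moves([
  [[0,0,0.01],[0,0,0],0],
  [[0,0,0.01],[0,0,0],0],
  [[0,0,0],[0,0,0],0],
])

```text
time_s: 8.57
eef_pos: [444.5, 294.9, 47.5]
eef_rot: [-179.8, -0.1, 20.6]
force: [-2.9, -1.4, 22.4]
gripper_width: 0.001
grip_force: 11.5
```

apply_moves([
  [[0,0,0.01],[0,0,0],0],
  [[0,0,0.01],[0,0,0],0],
  [[0,0,0],[0,0,0],0],
])

```text
time_s: 8.95
eef_pos: [445.2, 295.3, 47.2]
eef_rot: [-179.6, -0.1, 20.6]
force: [-10.8, -4.7, 56.9]
gripper_width: 0.001
grip_force: 28.2
```

apply_moves([
  [[0,0,0.01],[0,0,0],0],
  [[0,0,0],[0,0,0],0],
])

```text
time_s: 9.2
eef_pos: [445.6, 295.5, 47.1]
eef_rot: [-179.5, -0.2, 20.5]
force: [-13.9, -5.3, 73.0]
gripper_width: -0.003
grip_force: 36.5
```

Contact came at reported z = 48 on the stopper top, which is at z = 84. So the fingertips sit about 36 mm behind the reported TCP, and tip z = reported z + 36. I'll back off, open and regrasp at reported z ≈ 20.

apply_moves([
  [[0,0,-0.05],[0,0,0],0],
  [[0,0,-0.15],[0,0,0],0],
  [[0,0,-0.15],[0,0,0],1],
  [[0,0,0],[0,0,0],1],
  [[0,0,0],[0,0,0],1],
  [[0,0,0],[0,0,0],1],
  [[0,0,0],[0,0,0],1],
  [[0,0,0],[0,0,0],1],
])

```text
time_s: 10.2
eef_pos: [443.7, 294.2, 108.5]
eef_rot: [180.0, 0.1, 20.7]
force: [-0.5, -0.0, 0.6]
gripper_width: 0.999
grip_force: 0.0
```

```bash
python3 - <<'E'
from h import *
P=par("wrist"); im=manip.read_camera("wrist")
o=manip.observe(); print(o["eef_pos"],o["eef_rot"],o["gripper_width"])
for b in blobs(im,(105,120,60),(125,255,255),60): print("blue",b,onz(P,b[1],45,True))
E
```

```text
[443.77 294.3  108.65] [179.98   0.04  20.68] 1.0012349967132665
blue (np.int32(670), array([233.36, 199.06]), array([222, 183,  25,  33], dtype=int32)) [419.96 361.32  45.  ]
blue (np.int32(673), array([403.69, 198.11]), array([391, 182,  25,  33], dtype=int32)) [471.25 228.17  45.  ]
```

apply_moves([
  [[0.008,0,0.12],[0,0,0],1],
  [[0,0,0.12],[0,0,0],1],
  [[0,0,0.12],[0,0,0],1],
  [[0,0,0.08],[0,0,0],1],
  [[0,0,0],[0,0,0],1],
  [[0,0,0],[0,0,0],0],
  [[0,0,0],[0,0,0],0],
  [[0,0,0],[0,0,0],0],
  [[0,0,0],[0,0,0],0],
  [[0,0,0],[0,0,0],0],
])

```text
time_s: 11.5
eef_pos: [445.6, 295.2, 21.5]
eef_rot: [-180.0, -0.0, 20.7]
force: [-0.9, -1.2, 3.9]
gripper_width: 0.125
grip_force: 60.3
```

The tube is gripped: opening 0.125 (about 11 mm), 60 N. I'll lift it and meanwhile work out a rough polarimeter pose from the corners in the first side picture.

apply_moves([
  [[0,0,-0.05],[0,0,0],0],
  [[0,0,-0.15],[0,0,0],0],
  [[0,0,-0.2],[0,0,0],0],
  [[0,0,-0.2],[0,0,0],0],
  [[0,0,-0.2],[0,0,0],0],
  [[0,0,-0.2],[0,0,0],0],
  [[0,0,-0.2],[0,0,0],0],
  [[0,0,0],[0,0,0],0],
])

```text
time_s: 12.5
eef_pos: [447.1, 295.8, 263.9]
eef_rot: [-179.9, -0.3, 20.7]
force: [0.5, 0.0, -2.6]
gripper_width: 0.127
grip_force: 59.4
```

```bash
python3 - <<'E'
from h import *
S=par("side"); C=[(405,188),(457,192),(445,300),(390,293),(645,213),(737,222),(728,333),(637,315),(688,297)]
M=[(62,165),(62,105),(-75,105),(-75,165),(62,-105),(62,-205),(-75,-205),(-75,-105)]
W=np.array([onz(S,(u/2.5+140-.3,v/2.5+120-.3),132) for u,v in C]); print(W)
A=np.array(M,float); B=W[:8,:2]; a=A-A.mean(0); b=B-B.mean(0)
th=np.arctan2((a[:,0]*b[:,1]-a[:,1]*b[:,0]).sum(),(a*b).sum()); R=np.array([[np.cos(th),-np.sin(th)],[np.sin(th),np.cos(th)]])
t=B.mean(0)-R@A.mean(0); print(np.degrees(th),t,(A@R.T+t-B)); print("key in pol",(W[8,:2]-t)@R)
E
```

```text
[[ 602.77  -16.96  132.  ]
 [ 588.98  -74.27  132.  ]
 [ 462.26  -42.59  132.  ]
 [ 478.96   14.75  132.  ]
 [ 531.81 -277.12  132.  ]
 [ 505.86 -374.98  132.  ]
 [ 381.6  -331.6   132.  ]
 [ 415.32 -241.67  132.  ]
 [ 427.28 -299.98  132.  ]]
-15.379057647311857 [ 504.86 -160.14] [[  5.63  -0.52]
 [  3.51  -1.07]
 [ -1.86   3.59]
 [ -2.65   4.09]
 [  4.99  -0.69]
 [  4.42   0.74]
 [ -3.41  -6.31]
 [-10.62   0.18]]
key in pol [ -37.72 -155.41]
```

The rough polarimeter pose is origin (505,-160) with yaw -15.4°, and the key at (-38,-155) in its frame. Fit residuals are about 5 mm. I'll move to hover above it and refine with the wrist camera.

apply_moves([
  [[-0.0535,0.2235,-0.013],[0,0,0],0],
  [[-0.0535,0.2235,-0.013],[0,0,0],0],
  [[-0.0535,0.2235,-0.013],[0,0,0],0],
  [[-0.0535,0.2235,-0.013],[0,0,0],0],
  [[-0.0535,0.2235,-0.013],[0,0,0],0],
  [[-0.0535,0.2235,-0.013],[0,0,0],0],
  [[-0.0535,0.2235,-0.013],[0,0,0],0],
  [[-0.0535,0.2235,-0.013],[0,0,0],0],
  [[-0.0535,0.2235,-0.013],[0,0,0],0],
  [[-0.0535,0.2235,-0.013],[0,0,0],0],
])

```text
time_s: 13.75
eef_pos: [501.7, -161.5, 285.3]
eef_rot: [-179.9, 0.2, 20.7]
force: [0.7, 0.3, -2.7]
gripper_width: 0.128
grip_force: 59.4
```

apply_moves([
  [[0,0,0],[0,0,0.06],0],
  [[0,0,0],[0,0,0.06],0],
  [[0,0,0],[0,0,0.06],0],
  [[0,0,0],[0,0,0.06],0],
  [[0,0,0],[0,0,0.061],0],
  [[0,0,0],[0,0,0],0],
  [[0,0,0],[0,0,0],0],
])

```text
time_s: 14.62
eef_pos: [502.4, -160.5, 286.1]
eef_rot: [180.0, 0.1, -15.3]
force: [-0.0, 0.0, -2.6]
gripper_width: 0.127
grip_force: 59.4
```

```bash
python3 - <<'E'
from h import *
P=par("wrist"); im=manip.read_camera("wrist"); cv2.imwrite("pics/w3.png",im)
s=manip.read_camera("side"); cv2.imwrite("pics/s3.png",s)
import pickle; pickle.dump(P,open("P3.pkl","wb"))
o=manip.observe(); print(o["eef_pos"],o["eef_rot"],o["joint_pos"])
for b in blobs(im,(105,120,60),(125,255,255),60): print("blue",b,onz(P,b[1],o["eef_pos"][2]+18.5,True))
for b in blobs(im,(45,80,60),(85,255,255),20): print("green",b,onz(P,b[1],137,True))
cv2.imwrite("pics/w3c.png",cv2.resize(im[0:260,130:530],(800,520),interpolation=cv2.INTER_CUBIC))
E
```

```text
[ 502.84 -160.72  286.64] [-179.99    0.04  -15.37] [-31.32  21.37  58.92 113.27 -21.76  57.32 -67.42]
blue (np.int32(1354), array([442.23, 240.82]), array([421, 217,  39,  48], dtype=int32)) [ 482.38 -231.73  305.14]
blue (np.int32(1311), array([196.15, 241.28]), array([180, 218,  37,  48], dtype=int32)) [520.92 -89.6  305.14]
green (np.int32(43), array([ 43.79, 159.02]), array([ 41, 155,   6,   9], dtype=int32)) [646.08 218.03 137.  ]
green (np.int32(29), array([ 25.14, 161.07]), array([ 23, 158,   5,   7], dtype=int32)) [660.6  269.35 137.  ]
green (np.int32(27), array([ 19.85, 189.19]), array([ 18, 186,   5,   7], dtype=int32)) [625.72 310.96 137.  ]
green (np.int32(244), array([454.62, 214.2 ]), array([445, 206,  19,  19], dtype=int32)) [ 419.41 -306.88  137.  ]
```

View pics/w3c.png

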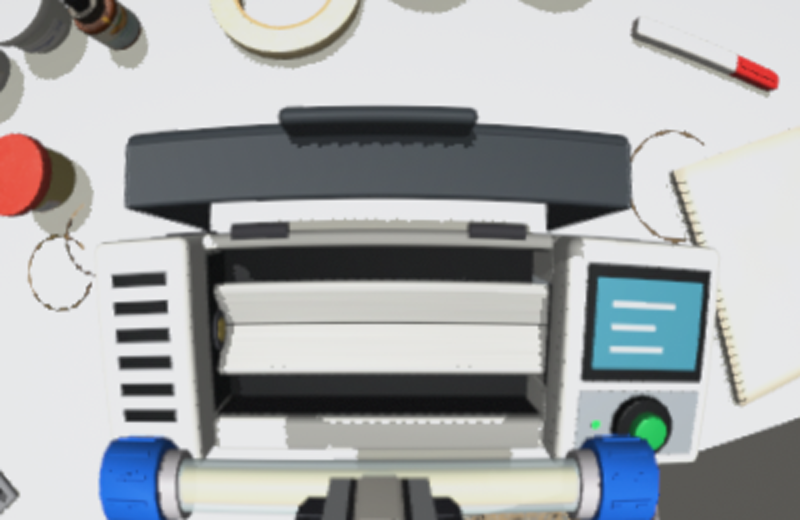

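The picture shows, in crop pixels (scale 2, offset (130,0)): the V valley line from (232,323) to (543,323), V edges at rows 285 and 373, detector head outer edge at (718,252), source head outer edge at (98,245), lid lip at (282..475,110) and key at (648,432).

```bash
cat > pol.py <<'E'
from h import *
import pickle
P=pickle.load(open("P3.pkl","rb")); f=lambda u,v,z:onz(P,(130+u/2-.25,v/2-.25),z,True)
if __name__=="__main__":
    th=np.radians(-15.4); x=np.array([np.cos(th),np.sin(th)]); y=np.array([-x[1],x[0]]); o=np.array([505,-160.])
    for n,u,v,z in [("valL",232,323,55.2),("valR",543,323,55.2),("rearL",222,284,81),("rearR",546,284,81),("frL",222,373,81),("frR",542,373,81),
      ("detBR",718,252,132),("detFR",697,460,132),("detBL",585,240,132),("srcBL",98,245,132),("srcBR",190,236,132),("key",648,430,137),
      ("lipL",282,109,240),("lipR",475,109,240),("lidL",127,140,225),("lidR",628,140,225),("hL",232,230,99),("hR",525,230,99)]:
        w=f(u,v,z)[:2]; print(n,w,"pol",np.array([(w-o)@x,(w-o)@y]))
E
python3 pol.py
```

```text
valL [535.9  -66.51] pol [ 4.97 98.34]
valR [ 480.18 -271.64] pol [   5.72 -114.22]
rearL [563.94 -74.94] pol [34.24 97.66]
rearR [ 510.05 -273.26] pol [  34.95 -107.85]
frL [508.68 -56.71] pol [-23.88 100.56]
frR [ 453.64 -258.41] pol [ -23.39 -108.52]
detBR [ 513.4  -372.33] pol [  64.48 -202.47]
detFR [ 386.32 -339.87] pol [ -66.66 -204.93]
detBL [ 537.05 -288.63] pol [  65.05 -115.5 ]
srcBL [609.45 -23.94] pol [ 64.57 158.91]
srcBR [595.93 -79.12] pol [ 66.19 102.13]
key [ 419.04 -305.65] pol [ -44.2  -163.24]
lipL [ 622.82 -157.59] pol [112.95  33.61]
lipR [ 604.52 -224.69] pol [113.13 -35.94]
lidL [635.96 -92.3 ] pol [108.28 100.05]
lidR [ 582.81 -286.77] pol [ 108.68 -101.56]
hL [593.69 -95.37] pol [68.34 85.86]
hR [ 547.76 -263.65] pol [ 68.75 -88.58]
```

The V valley, V edges and lid symmetry agree: origin (509.7,-162.6) with yaw -15.2°. The held tube's middle, (501.7,-160.7), matches the TCP. I'll shift +7 mm along tool x and descend (tube axis = reported z + 16.5).

apply_moves([
  [[0.036,0,0],[0,0,-0.0015],0],
  [[0,0,0.1],[0,0,0],0],
  [[0,0,0.15],[0,0,0],0],
  [[0,0,0.15],[0,0,0],0],
  [[0,0,0.15],[0,0,0],0],
  [[0,0,0.15],[0,0,0],0],
  [[0,0,0.15],[0,0,0],0],
  [[0,0,0.1],[0,0,0],0],
  [[0,0,0.1],[0,0,0],0],
  [[0,0,0],[0,0,0],0],
])

```text
time_s: 15.98
eef_pos: [510.1, -162.6, 75.9]
eef_rot: [-180.0, 0.1, -15.2]
force: [-0.4, -0.4, -2.2]
gripper_width: 0.128
grip_force: 59.4
```

```bash
python3 - <<'E'
from h import *
o=manip.observe(); print(o["eef_pos"],o["eef_rot"],o["force"],o["joint_pos"])
th=np.radians(-15.2); x=np.array([np.cos(th),np.sin(th)]); y=np.array([-x[1],x[0]])
d=np.array([509.7,-162.6])-o["eef_pos"][:2]; print("to go pol",d@x,d@y)
E
```

```text
[ 510.06 -162.63   75.86] [-179.99    0.12  -15.22] [-0.39 -0.43 -2.19] [-15.02  36.96  39.84 122.75 -42.25  34.96 -49.83]
to go pol -0.35318315212254126 -0.06873450304054401
```

Now lower to contact in small steps, expected near reported z ≈ 58.5.

apply_moves([
  [[0,0,0.03],[0,0,0],0],
  [[0,0,0.03],[0,0,0],0],
  [[0,0,0.01],[0,0,0],0],
  [[0,0,0],[0,0,0],0],
])

```text
time_s: 16.48
eef_pos: [510.2, -162.8, 63.1]
eef_rot: [-180.0, -0.0, -15.2]
force: [-0.5, -0.1, -1.7]
gripper_width: 0.128
grip_force: 59.4
```

apply_moves([
  [[0,0,0.01],[0,0,0],0],
  [[0,0,0],[0,0,0],0],
])

```text
time_s: 16.73
eef_pos: [510.1, -162.8, 61.0]
eef_rot: [-180.0, 0.0, -15.2]
force: [-0.4, -0.3, -2.3]
gripper_width: 0.125
grip_force: 59.4
```

apply_moves([
  [[0,0,0.008],[0,0,0],0],
  [[0,0,0],[0,0,0],0],
])

```text
time_s: 16.98
eef_pos: [510.1, -162.8, 59.3]
eef_rot: [-180.0, 0.0, -15.3]
force: [0.5, 0.4, -2.0]
gripper_width: 0.125
grip_force: 59.4
```

apply_moves([
  [[0,0,0.006],[0,0,0],0],
  [[0,0,0],[0,0,0],0],
])

```text
time_s: 17.23
eef_pos: [510.5, -162.9, 58.6]
eef_rot: [-180.0, -0.0, -15.3]
force: [0.2, 0.2, 1.4]
gripper_width: 0.133
grip_force: 60.1
```

Contact came at z = 58.6, as predicted. Opening partly.

apply_moves([
  [[0,0,0],[0,0,0],0.4],
  [[0,0,0],[0,0,0],0.4],
  [[0,0,0],[0,0,0],0.4],
  [[0,0,0],[0,0,0],0.4],
  [[0,0,0],[0,0,0],0.4],
])

```text
time_s: 17.85
eef_pos: [510.1, -162.9, 58.2]
eef_rot: [180.0, -0.0, -15.3]
force: [0.4, 0.2, -0.3]
gripper_width: 0.396
grip_force: 0.0
```

```bash
python3 - <<'E'
from h import *
P=par("wrist"); im=manip.read_camera("wrist"); cv2.imwrite("pics/w4.png",im)
o=manip.observe(); print(o["eef_pos"],o["force"],o["gripper_width"])
th=np.radians(-15.2); x=np.array([np.cos(th),np.sin(th)]); y=np.array([-x[1],x[0]])
for b in blobs(im,(105,120,40),(125,255,255),60):
    w=onz(P,b[1],82,True); d=w[:2]-[509.7,-162.6]; print("blue",b,w,d@x,d@y)
E
```

```text
[ 510.15 -162.83   58.22] [-0.16 -0.29 -0.51] 0.3958113222874471
blue (np.int32(1330), array([195.88, 240.41]), array([179, 217,  39,  48], dtype=int32)) [530.55 -94.65  82.  ] 2.3048257078057435 71.04198062007072
blue (np.int32(1333), array([442.26, 241.29]), array([422, 218,  38,  48], dtype=int32)) [ 492.52 -232.51   82.  ] 1.748105987802223 -71.96839855182823
```

The tube lies in the V, released, parallel, with its middle at y ≈ -0.5 mm. Narrowing the jaws without gripping, then pushing toward -y (tool +y).

apply_moves([
  [[0,0,0],[0,0,0],0.22],
  [[0,0,0],[0,0,0],0.22],
  [[0,0.02,0],[0,0,0],0.22],
  [[0,0.025,0],[0,0,0],0.22],
  [[0,0.025,0],[0,0,0],0.22],
  [[0,0.025,0],[0,0,0],0.22],
  [[0,0.025,0],[0,0,0],0.22],
  [[0,0.025,0],[0,0,0],0.22],
  [[0,0.025,0],[0,0,0],0.22],
  [[0,0.025,0],[0,0,0],0.22],
])

```text
time_s: 19.15
eef_pos: [499.7, -200.7, 58.2]
eef_rot: [-180.0, 0.0, -15.3]
force: [0.7, 1.1, -0.6]
gripper_width: 0.225
grip_force: 0.5
```

apply_moves([
  [[0,0.015,0],[0,0,0],0.22],
  [[0,0.01,0],[0,0,0],0.22],
  [[0,0,0],[0,0,0],0.22],
])

```text
time_s: 19.52
eef_pos: [498.5, -205.6, 58.3]
eef_rot: [180.0, -0.0, -15.3]
force: [0.2, -0.6, 0.5]
gripper_width: 0.22
grip_force: 0.1
```

```bash
python3 - <<'E'
from h import *
P=par("wrist"); im=manip.read_camera("wrist"); cv2.imwrite("pics/w5.png",im)
o=manip.observe(); print(o["eef_pos"],o["force"],o["gripper_width"],o["grip_force"])
th=np.radians(-15.2); x=np.array([np.cos(th),np.sin(th)]); y=np.array([-x[1],x[0]]); d=o["eef_pos"][:2]-[509.7,-162.6]; print("tool",d@x,d@y)
for b in blobs(im,(105,120,40),(125,255,255),60):
    w=onz(P,b[1],82,True); d=w[:2]-[509.7,-162.6]; print("blue",b,d@x,d@y)
E
```

```text
[ 498.51 -205.59   58.27] [-0.19  0.34  0.46] 0.21903113026091953 0.057643214240670204
tool 0.4739252710161956 -44.41721766785457
blue (np.int32(1317), array([190.66, 240.56]), array([174, 218,  38,  47], dtype=int32)) 2.042067828387877 30.18430824619083
blue (np.int32(453), array([427.06, 238.98]), array([416, 219,  20,  47], dtype=int32)) 3.4442378126004747 -106.44031887849819
```

Moved 40.9 mm so far. Continuing in small steps until the stop is felt.

apply_moves([
  [[0,0.008,0],[0,0,0],0.22],
  [[0,0.008,0],[0,0,0],0.22],
  [[0,0,0],[0,0,0],0.22],
])

```text
time_s: 19.95
eef_pos: [497.8, -208.4, 58.3]
eef_rot: [-180.0, -0.0, -15.3]
force: [1.0, 1.5, 0.6]
gripper_width: 0.224
grip_force: 0.6
```

apply_moves([
  [[0,0.007,0],[0,0,0],0.22],
  [[0,0,0],[0,0,0],0.22],
])

```text
time_s: 20.2
eef_pos: [497.6, -208.8, 58.2]
eef_rot: [-179.9, 0.0, -15.2]
force: [1.8, 2.8, 2.1]
gripper_width: 0.221
grip_force: 1.9
```

apply_moves([
  [[0,0.006,0],[0,0,0],0.22],
  [[0,0,0],[0,0,0],0.22],
])

```text
time_s: 20.45
eef_pos: [497.6, -208.8, 58.2]
eef_rot: [-179.8, 0.0, -15.2]
force: [2.9, 6.6, 4.1]
gripper_width: 0.217
grip_force: 3.0
```

It stopped at y = -208.8 with the force rising, so the tube is against the stop. I'll centre the jaws off the stopper, lift straight up and check the tube.

apply_moves([
  [[0,-0.018,0],[0,0,0],0.22],
  [[0,-0.012,0],[0,0,0],0.22],
  [[0,0,0],[0,0,0],0.3],
  [[0,0,0],[0,0,0],0.3],
  [[0,0,-0.1],[0,0,0],0.3],
  [[0,0,-0.15],[0,0,0],0.3],
  [[0,0,-0.15],[0,0,0],0.3],
  [[0,0,-0.2],[0,0,0],0.3],
  [[0,0,-0.2],[0,0,0],0.3],
  [[0,0,-0.2],[0,0,0],0],
])

```text
time_s: 21.7
eef_pos: [498.2, -205.3, 259.4]
eef_rot: [180.0, 0.0, -15.3]
force: [-0.2, 0.2, -0.5]
gripper_width: 0.1
grip_force: 0.0
```

```bash
python3 - <<'E'
from h import *
P=par("wrist"); im=manip.read_camera("wrist"); cv2.imwrite("pics/w6.png",im)
o=manip.observe(); print(o["eef_pos"],o["eef_rot"],o["force"],o["gripper_width"])
th=np.radians(-15.2); x=np.array([np.cos(th),np.sin(th)]); y=np.array([-x[1],x[0]])
for b in blobs(im,(105,120,40),(125,255,255),60):
    w=onz(P,b[1],82,True); d=w[:2]-[509.7,-162.6]; print("blue",b,d@x,d@y)
# white stopper row/lid dark mask for lip corners
g=cv2.cvtColor(im,cv2.COLOR_BGR2GRAY)
cv2.imwrite("pics/w6c.png",cv2.resize(im[0:300,120:520],(800,600),interpolation=cv2.INTER_CUBIC))
for lift in (230,240,245,250):
    print(lift,[proj(P,[*(np.array([509.7,-162.6])+x*xx+y*yy),lift],True) for xx,yy in((108,36),(108,-36))])
E
```

```text
[ 501.08 -207.78  264.17] [179.97  -0.49 -15.34] [ 0.55 -0.2   2.18] 0.011935185017525511
blue (np.int32(309), array([258.88, 174.5 ]), array([251, 164,  17,  22], dtype=int32)) 0.03715516864613973 26.839981931229254
230 [array([202.81,  65.69]), array([306.01,  59.33])]
240 [array([197.54,  63.76]), array([305.38,  56.68])]
245 [array([194.74,  62.74]), array([305.03,  55.26])]
250 [array([191.81,  61.68]), array([304.67,  53.77])]
```

View pics/w6c.png

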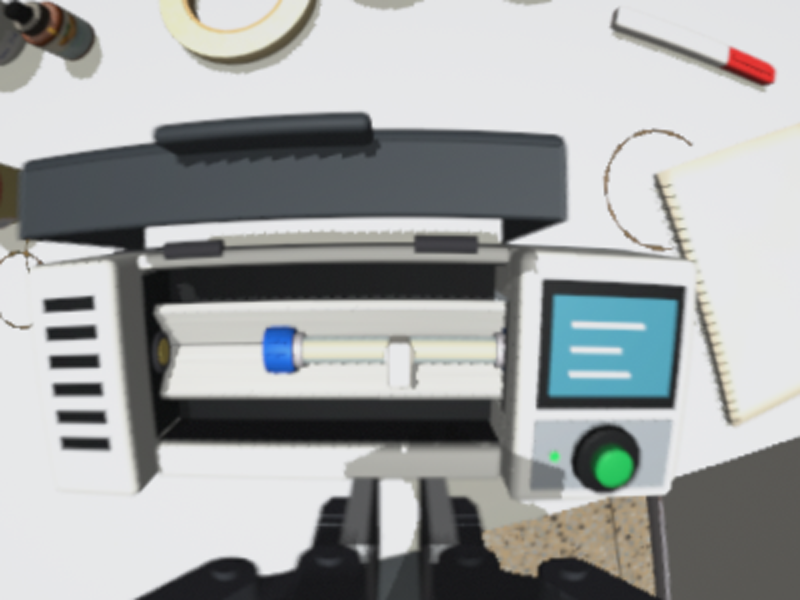

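The tube is home under the hood at crop (390,350), stopper up and on the V's axis; its left cap moved 44.2 mm. The lid lip is at crop (155..370,122). Next I compute the lid angle and the closing arc for the fingers' front-bottom edge.

```bash
cat > lid.py <<'E'
from h import *
th=np.radians(-15.2); X=np.array([np.cos(th),np.sin(th)]); Y=np.array([-X[1],X[0]]); O=np.array([509.7,-162.6])
def W(x,y,z): return np.array([*(O+X*x+Y*y),z])
def pol(w): d=np.array(w[:2])-O; return np.array([d@X,d@Y,w[2]])
def lid(t,p,q): return 63-(p*np.cos(t)-q*np.sin(t)), 99+p*np.sin(t)+q*np.cos(t)
E
python3 - <<'E'
from lid import *
P=par("wrist"); S=par("side"); o=manip.observe(); print("tool pol",pol(o["eef_pos"]),o["eef_rot"])
# note w6 image was taken ~0.05 s earlier, arm nearly still
import numpy as np
for t in np.arange(1.6,2.0,.05):
    a=lid(t,149,33); print(round(t,2),np.round(a,1),[proj(P,W(a[0],s,a[1]),True) for s in(36,-36)],proj(S,W(a[0],0,a[1])))
prev=None
for t in [1.7,1.5,1.3,1.1,.9,.7,.5,.3,.15,0,-.02]:
    x,z=lid(t,136,33); q=np.array([x+11,z-36]); print(t,"rep pol x,z",q, "" if prev is None else q-prev); prev=q
E
```

```text
tool pol [  3.52 -45.86 264.17] [179.97  -0.49 -15.34]
1.6 [100.3 247. ] [array([194.56,  80.22]), array([302.69,  73.54])] [364.65 164.63]
1.65 [107.7 244.9] [array([195.71,  69.9 ]), array([302.85,  62.85])] [364.8  162.66]
1.7 [114.9 242.5] [array([197.12,  60.11]), array([303.05,  52.77])] [364.93 160.81]
1.75 [122.  239.7] [array([198.76,  50.91]), array([303.28,  43.37])] [365.04 159.1 ]
1.8 [129.  236.6] [array([200.59,  42.34]), array([303.53,  34.68])] [365.14 157.52]
1.85 [135.8 233.1] [array([202.59,  34.44]), array([303.81,  26.73])] [365.22 156.08]
1.9 [142.4 229.3] [array([204.71,  27.22]), array([304.1 ,  19.53])] [365.29 154.78]
1.95 [148.8 225.2] [array([206.94,  20.69]), array([304.41,  13.07])] [365.34 153.62]
1.7 rep pol x,z [124.25 193.61] 
1.5 rep pol x,z [ 97.3  200.99] [-26.95   7.38]
1.3 rep pol x,z [ 69.42 202.87] [-27.88   1.88]
1.1 rep pol x,z [ 41.72 199.17] [-27.7  -3.7]
0.9 rep pol x,z [ 15.31 190.05] [-26.41  -9.13]
0.7 rep pol x,z [ -8.76 175.85] [-24.07 -14.19]
0.5 rep pol x,z [-29.53 157.16] [-20.77 -18.69]
0.3 rep pol x,z [-46.17 134.72] [-16.64 -22.45]
0.15 rep pol x,z [-55.54 115.95] [ -9.37 -18.76]
0 rep pol x,z [-62.  96.] [ -6.46 -19.95]
-0.02 rep pol x,z [-62.63  93.27] [-0.63 -2.73]
```

The lid is at about 1.67 rad. Moving behind the lip (tool pol x 138, y 0), then down to reported z 194.

apply_moves([
  [[0.1345,-0.046,0],[0,0,0],0],
  [[0.1345,-0.046,0],[0,0,0],0],
  [[0.1345,-0.046,0],[0,0,0],0],
  [[0.1345,-0.046,0],[0,0,0],0],
  [[0.1345,-0.046,0],[0,0,0],0],
  [[0,0,0],[0,0,0],0],
  [[0,0,0.1],[0,0,0],0],
  [[0,0,0.15],[0,0,0],0],
  [[0,0,0.1],[0,0,0],0],
  [[0,0,0],[0,0,0],0],
])

```text
time_s: 23.0
eef_pos: [638.2, -195.4, 185.9]
eef_rot: [-180.0, 0.3, -15.3]
force: [-0.6, -0.5, -0.3]
gripper_width: -0.001
grip_force: 0.0
```

```bash
python3 - <<'E'
from lid import *
o=manip.observe(); print("tool pol",pol(o["eef_pos"]),o["eef_rot"],o["force"])
s=manip.read_camera("side"); cv2.imwrite("pics/s7.png",s)
E
```

```text
tool pol [132.65   2.04 185.93] [-179.98    0.27  -15.31] [-0.65 -0.49 -0.28]
```

apply_moves([
  [[-0.043,0.01,-0.038],[0,0,0],0],
  [[-0.0675,0,-0.0185],[0,0,0],0],
  [[-0.0675,0,-0.0185],[0,0,0],0],
  [[-0.07,0,-0.0045],[0,0,0],0],
  [[-0.07,0,-0.0045],[0,0,0],0],
  [[-0.07,0,0.009],[0,0,0],0],
  [[-0.07,0,0.009],[0,0,0],0],
  [[-0.066,0,0.023],[0,0,0],0],
  [[-0.066,0,0.023],[0,0,0],0],
  [[0,0,0],[0,0,0],0],
])

```text
time_s: 24.3
eef_pos: [523.6, -165.8, 191.1]
eef_rot: [-179.9, 0.2, -15.3]
force: [1.0, 0.0, -0.3]
gripper_width: 0.002
grip_force: 0.0
```

```bash
python3 - <<'E'
from lid import *
o=manip.observe(); q=pol(o["eef_pos"]); print("tool pol",q,o["eef_rot"],o["force"])
c=np.array([63-(q[0]-11), q[2]+36-99]); r=np.hypot(*c); print("corner radius",r,"lid angle",np.arctan2(c[1],c[0])-np.arcsin(33/r),"p",np.sqrt(r*r-33**2))
E
```

```text
tool pol [ 14.24   0.52 191.09] [-179.94    0.23  -15.28] [ 1.05  0.05 -0.3 ]
corner radius 141.3424430106202 lid angle 0.8985715501173442 p 137.43611678234518
```

The corner is on the arc with about 1 N. I'll check numerically in the side image that the lid is following, using the colour at the predicted lid points.

```bash
cat > chk.py <<'E'
from lid import *
s=manip.read_camera("side"); S=par("side")
a=cv2.imread("pics/s3.png"); b=cv2.imread("pics/side0.png")
def med(im,u): x,y=np.round(u).astype(int); return np.median(im[y-1:y+2,x-1:x+2].reshape(-1,3),0).astype(int)
for t in (1.67,1.3,1.1,.9,.7,.4,.2,0):
    for y in (90,-90):
        print(t,y,[(med(s,proj(S,W(lid(t,p,33)[0],y,lid(t,p,33)[1]))).tolist(),med(b,proj(S,W(lid(t,p,33)[0],y,lid(t,p,33)[1]))).tolist()) for p in (60,90,118)])
E
python3 chk.py
```

```text
1.67 90 [([228, 229, 227], [70, 70, 70]), ([153, 182, 183], [95, 94, 90]), ([190, 223, 226], [136, 154, 151])]
1.67 -90 [([230, 231, 229], [68, 69, 67]), ([231, 231, 228], [93, 92, 87]), ([204, 210, 206], [150, 161, 160])]
1.3 90 [([230, 230, 228], [70, 70, 69]), ([230, 230, 228], [70, 70, 70]), ([229, 230, 227], [70, 70, 70])]
1.3 -90 [([230, 231, 228], [68, 69, 68]), ([230, 231, 228], [68, 69, 67]), ([230, 231, 228], [68, 69, 68])]
1.1 90 [([229, 230, 228], [70, 70, 70]), ([229, 230, 228], [70, 71, 70]), ([229, 230, 228], [70, 71, 70])]
1.1 -90 [([230, 231, 229], [67, 68, 67]), ([230, 231, 229], [67, 68, 67]), ([230, 231, 229], [68, 69, 68])]
0.9 90 [([73, 73, 69], [71, 72, 70]), ([74, 73, 70], [221, 221, 219]), ([74, 73, 70], [221, 222, 220])]
0.9 -90 [([79, 78, 74], [68, 67, 67]), ([80, 79, 75], [89, 90, 88]), ([81, 79, 75], [197, 198, 196])]
0.7 90 [([85, 83, 78], [221, 221, 219]), ([83, 81, 77], [170, 174, 172]), ([82, 81, 77], [69, 70, 70])]
0.7 -90 [([88, 86, 81], [109, 109, 107]), ([86, 85, 80], [150, 158, 156]), ([85, 84, 80], [95, 99, 97])]
0.4 90 [([83, 82, 77], [99, 104, 102]), ([61, 62, 61], [67, 68, 67]), ([159, 166, 163], [197, 206, 204])]
0.4 -90 [([86, 84, 79], [110, 114, 113]), ([87, 90, 88], [86, 88, 87]), ([151, 157, 155], [189, 197, 195])]
0.2 90 [([65, 66, 64], [66, 68, 67]), ([159, 166, 163], [199, 207, 204]), ([158, 165, 163], [183, 190, 187])]
0.2 -90 [([80, 80, 74], [64, 65, 63]), ([158, 164, 161], [195, 204, 201]), ([113, 116, 112], [180, 187, 184])]
0 90 [([63, 64, 62], [67, 68, 68]), ([159, 165, 163], [197, 205, 203]), ([113, 116, 115], [131, 136, 133])]
0 -90 [([89, 93, 91], [86, 89, 88]), ([203, 223, 220], [194, 202, 199]), ([127, 132, 129], [151, 157, 154])]
```

The lid has followed: there is dark plate at the predicted 0.9 rad points. Continuing the arc.

apply_moves([
  [[-0.06,0,0.0355],[0,0,0],0],
  [[-0.06,0,0.0355],[0,0,0],0],
  [[-0.052,0,0.047],[0,0,0],0],
  [[-0.052,0,0.047],[0,0,0],0],
  [[-0.0415,0,0.056],[0,0,0],0],
  [[-0.0415,0,0.056],[0,0,0],0],
  [[-0.0235,0,0.047],[0,0,0],0],
  [[-0.0235,0,0.047],[0,0,0],0],
  [[0,0,0],[0,0,0],0],
])

```text
time_s: 25.48
eef_pos: [457.0, -148.1, 117.2]
eef_rot: [180.0, 0.1, -15.3]
force: [0.2, -0.2, -0.0]
gripper_width: 0.002
grip_force: 0.0
```

apply_moves([
  [[-0.016,0,0.04],[0,0,0],0],
  [[-0.012,0,0.035],[0,0,0],0],
  [[0,0,0],[0,0,0],0],
])

```text
time_s: 25.85
eef_pos: [451.8, -146.6, 102.5]
eef_rot: [-180.0, 0.1, -15.3]
force: [0.3, -0.1, -0.3]
gripper_width: -0.0
grip_force: 0.0
```

```bash
python3 - <<'E'
from lid import *
o=manip.observe(); print(pol(o["eef_pos"]),o["eef_rot"],o["force"])
E
```

```text
[-60.05   0.23 102.49] [-179.99    0.07  -15.26] [ 0.29 -0.14 -0.3 ]
```

apply_moves([
  [[-0.004,0,0.015],[0,0,0],0],
  [[0,0,0.01],[0,0,0],0],
  [[0,0,0],[0,0,0],0],
])

```text
time_s: 26.22
eef_pos: [451.7, -146.7, 97.9]
eef_rot: [180.0, -0.0, -15.3]
force: [0.5, -0.6, -0.1]
gripper_width: -0.0
grip_force: 0.0
```

apply_moves([
  [[0,0,0.01],[0,0,0],0],
  [[0,0,0],[0,0,0],0],
])

```text
time_s: 26.48
eef_pos: [451.7, -146.7, 95.9]
eef_rot: [180.0, -0.0, -15.3]
force: [0.5, 0.0, -0.9]
gripper_width: -0.0
grip_force: 0.0
```

apply_moves([
  [[0,0,0.008],[0,0,0],0],
  [[0,0,0],[0,0,0],0],
])

```text
time_s: 26.72
eef_pos: [451.8, -146.6, 95.7]
eef_rot: [-179.9, -0.0, -15.3]
force: [-2.8, 1.9, 16.0]
gripper_width: -0.005
grip_force: 7.7
```

Contact came exactly at the shut height (95.7, 16 N). Holding briefly, then lifting, while I triangulate the key from the two views.

apply_moves([
  [[0,0,0],[0,0,0],0],
  [[0,0,0],[0,0,0],0],
  [[0,0,-0.1],[0,0,0],0],
  [[0,0,-0.15],[0,0,0],0],
  [[0,0,-0.15],[0,0,0],0],
  [[0,0,-0.1],[0,0,0],0],
  [[0,0,0],[0,0,0],0],
  [[0,0,0],[0,0,0],0],
])

```text
time_s: 27.72
eef_pos: [451.2, -146.2, 193.7]
eef_rot: [-180.0, 0.1, -15.2]
force: [-0.5, -0.2, -0.1]
gripper_width: -0.002
grip_force: 0.0
```

```bash
cat > key.py <<'E'
from lid import *
import pickle
S=par("side"); P=par("wrist"); o=manip.observe(); im=manip.read_camera("wrist"); s=manip.read_camera("side"); cv2.imwrite("pics/w8.png",im); cv2.imwrite("pics/s8.png",s)
R=[]
def add(cam,uv,f): c,d=ray(cam,uv,f); R.append((c,d/np.linalg.norm(d)))
add(S,(415.4,238.17),False); add(pickle.load(open("P3.pkl","rb")),(454.62,214.2),True)
for b in blobs(im,(45,80,60),(85,255,255),40):
    w=onz(P,b[1],145,True)
    if np.hypot(*(w[:2]-[420,-305]))<40: print("wrist now",b,w); add(P,b[1],True)
for b in blobs(s,(45,80,60),(85,255,255),15): print("side now",b[1])
A=sum(np.eye(3)-np.outer(d,d) for c,d in R); B=sum((np.eye(3)-np.outer(d,d))@c for c,d in R); X_=np.linalg.solve(A,B)
print("key",X_,"pol",pol(X_),[np.linalg.norm((np.eye(3)-np.outer(d,d))@(X_-c)) for c,d in R])
print(o["eef_pos"],pol(o["eef_pos"]),o["eef_rot"])
def med(im,u): x,y=np.round(u).astype(int); return np.median(im[y-1:y+2,x-1:x+2].reshape(-1,3),0).astype(int).tolist()
for y in (90,40,-90): print("lid shut",[med(s,proj(S,W(lid(0,p,33)[0],y,132))) for p in (30,60,90,118)])
E
python3 key.py
```

```text
wrist now (np.int32(506), array([502.72, 191.65]), array([491, 179,  24,  27], dtype=int32)) [ 421.88 -303.24  145.  ]
side now [415.43 238.24]
key [ 423.46 -300.56  147.34] pol [ -47.05 -155.75  147.34] [np.float64(3.251521669739548), np.float64(2.367110721609023), np.float64(1.1234846485804024)]
[ 451.17 -146.2   193.74] [-60.79   0.48 193.74] [-179.99    0.06  -15.23]
lid shut [[113, 112, 106], [118, 116, 109], [122, 120, 114], [127, 125, 119]]
lid shut [[56, 56, 53], [55, 55, 53], [130, 129, 122], [122, 120, 114]]
lid shut [[111, 109, 103], [112, 110, 103], [112, 111, 104], [114, 113, 106]]
```

The lid is shut: uniform dark plate over the chamber at the shut points. The key is at about (423,-302,147). Moving above it and measuring again.

apply_moves([
  [[0.014,0.1575,0],[0,0,0],0],
  [[0.014,0.1575,0],[0,0,0],0],
  [[0.014,0.1575,0],[0,0,0],0],
  [[0.014,0.1575,0],[0,0,0],0],
  [[0.014,0.1575,0],[0,0,0],0],
  [[0,0,0],[0,0,0],0],
  [[0,0,0],[0,0,0],0],
])

```text
time_s: 28.7
eef_pos: [423.3, -301.4, 193.6]
eef_rot: [-179.9, 0.1, -15.3]
force: [-0.4, -0.0, 0.3]
gripper_width: -0.0
grip_force: 0.0
```

```bash
python3 key.py | head -5
```

```text
wrist now (np.int32(709), array([317.2 , 208.36]), array([303, 193,  30,  31], dtype=int32)) [ 422.23 -299.93  145.  ]
wrist now (np.int32(41), array([283.  , 202.76]), array([280, 200,   7,   7], dtype=int32)) [ 433.5  -275.61  145.  ]
side now [415.42 238.16]
key [ 427.86 -293.26  156.45] pol [ -44.72 -147.55  156.45] [np.float64(8.450473462988898), np.float64(5.824722680616682), np.float64(7.9844760519227815), np.float64(17.61319257851768)]
[ 423.3  -301.39  193.57] [ -46.99 -156.59  193.57] [-179.94    0.1   -15.26]
```

The key reads (422.3,-300) and the tool is within 2 mm of it (the second blob is just an LED). Descending.

apply_moves([
  [[0,-0.005,0.1],[0,0,0],0],
  [[0,0,0.12],[0,0,0],0],
  [[0,0,0.1],[0,0,0],0],
  [[0,0,0.04],[0,0,0],0],
  [[0,0,0],[0,0,0],0],
])

```text
time_s: 29.42
eef_pos: [424.0, -300.6, 122.2]
eef_rot: [-180.0, 0.0, -15.2]
force: [-0.0, 0.4, -0.4]
gripper_width: -0.001
grip_force: 0.0
```

apply_moves([
  [[0,0,0.015],[0,0,0],0],
  [[0,0,0.015],[0,0,0],0],
  [[0,0,0.015],[0,0,0],0],
  [[0,0,0],[0,0,0],0],
])

```text
time_s: 29.92
eef_pos: [424.4, -301.6, 113.6]
eef_rot: [180.0, -0.1, -15.3]
force: [-0.5, -0.1, 2.5]
gripper_width: -0.002
grip_force: 1.4
```

apply_moves([
  [[0,0,0.01],[0,0,0],0],
  [[0,0,0.01],[0,0,0],0],
  [[0,0,0],[0,0,0],0],
])

```text
time_s: 30.3
eef_pos: [424.5, -301.6, 111.4]
eef_rot: [-179.9, -0.1, -15.3]
force: [-2.3, 3.7, 20.4]
gripper_width: 0.001
grip_force: 10.7
```

apply_moves([
  [[0,0,0.01],[0,0,0],0],
  [[0,0,0],[0,0,0],0],
])

```text
time_s: 30.55
eef_pos: [424.6, -301.5, 111.1]
eef_rot: [-179.7, -0.2, -15.3]
force: [-4.7, 7.5, 38.0]
gripper_width: 0.001
grip_force: 18.5
```

The force was a soft 2.5 N at 113.6, then rigid at 111.2. That matches a 5 mm key with a 4 N spring, bottomed. Lifting clear.

apply_moves([
  [[0,0,-0.05],[0,0,0],0],
  [[0,0,-0.15],[0,0,0],0],
  [[0,0,-0.2],[0,0,0],0],
  [[0,0,-0.2],[0,0,0],0],
  [[0,0,0],[0,0,0],0],
  [[0,0,0],[0,0,0],0],
  [[0,0,0],[0,0,0],0],
])

```text
time_s: 31.42
eef_pos: [423.1, -300.5, 226.1]
eef_rot: [-180.0, 0.2, -15.3]
force: [-0.1, -0.2, -0.0]
gripper_width: -0.004
grip_force: 0.0
```

```bash
python3 key.py | tail -4; python3 - <<'E'
from bench import manip
o=manip.observe(); print(o["force"],o["joint_vel"]); print(manip.sign_off())
E
```

```text
[ 423.1  -300.46  226.07] [ -47.42 -155.75  226.07] [-179.96    0.16  -15.25]
lid shut [[65, 65, 44], [66, 66, 45], [67, 67, 46], [63, 63, 46]]
lid shut [[122, 119, 113], [124, 123, 116], [127, 125, 118], [118, 116, 109]]
lid shut [[105, 103, 96], [108, 105, 99], [110, 108, 100], [112, 110, 104]]
[ 0.21706833 -0.20291042  0.25607652] [-0.02112957 -0.1656345   0.18829057 -0.39693576  0.04320012 -0.00661987
  0.02700678]
the job is handed in; nothing more can be done
None
```

I slid the blue-capped tube home against the end stop, shut the lid, pressed the measure key down and lifted clear, and handed the job in at about 31 s; no verdict came back.

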